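# Mist the steel comb with disinfectant

### The job

Disinfect the double-sided steel comb that lies in the groove of the oak block: slide it along the groove, without bearing down hard on it, until one end hangs out over the block's edge, pinch it by that end, and lay it flat in the middle of the saucer in front of the disinfectant bottle without ever letting it fall on the bench. Then, and only then, press the bottle's nozzle cap right down and let it spring back up. Leave the saucer and all the other things where they stand.

Things in the scene. Friction and masses are not known exactly. Their poses are not given: they have to be found in the camera images.
- comb: double-sided steel comb, a flat plate 110 mm long (x), 38 mm wide (y, teeth on both long sides), 2 mm thick (z), 35 to 70 g; origin at the centre of its underside. It starts flat in the block's groove, its x axis along the groove either way; no finger fits beside it there. Its overhanging end can be gripped across the width. Friction on oak about 0.35; over 40 N against the block bends it
- comb_end_a (a point): middle of the comb's +x end, half-way through its thickness, 55 mm from the comb's centre
- comb_end_b (a point): middle of the comb's -x end, half-way through its thickness, 55 mm from the comb's centre
- block: fixed oak slab, 280 (x) by 300 mm (y), top 60 mm above the bench; origin at bench height under its centre. A groove 46 mm wide, 4 mm deep, open at both ends, runs along y at x = -50 mm. It stands left or right of the robot, bottle and saucer on the other side; beside the edge that faces them (its y = -150 mm when on the left, +150 mm on the right) the bench is open; beyond x = +40 mm lie two brushes
- pump: fixed brown disinfectant bottle 64 mm across, clamped in a steel ring on an 84 mm square base plate; origin at bench height on its upright axis; its spout points along its -x axis and stands out 48 mm from the axis, its tip 144 mm above the bench when the cap is up
- nozzle_cap (a joint): travel of the sprung nozzle cap on the bottle, m: 0 up, 0.010 fully down; pressing straight down takes about 3 N at first and 7 N at the bottom, where it meets a hard stop; it springs back up by itself
- nozzle_top (a point): centre of the flat round top of the nozzle cap, 32 mm across, 165 mm above the bench when up; moves down with the cap
- saucer: loose, empty, grey stoneware saucer, 160 mm across and 22 mm high, about 0.38 kg, standing on the bench about 135 mm in front of the bottle (along the pump's -x axis); origin at bench height under its centre; its flat inner floor, about 50 mm in radius, is 5 mm above the bench and the wall slopes up to the rim
- silicone_brush: bystander: orange silicone palm brush 48 x 94 mm, 36 mm high, on the block's far strip; origin at the centre of its underside, y along its length
- slicker_brush: bystander: slicker brush with a dark handle, about 48 x 135 mm, 20 mm high, on the block's far strip; origin on its underside, near the middle of its length (y)
- balm_tin: bystander: round aluminium tin, 46 mm across and 24 mm high, on the bench beside the bottle; origin at the centre of its underside
- shampoo: bystander: white bottle with a black cap, 54 mm across and 150 mm high, standing behind the disinfectant bottle; origin at the centre of its underside
- table: the oak bench top on which everything stands, its surface at z = 0
Mind the look-alikes: they are no part of the job. Several things have the shape of the comb; the one meant has the colours described above.

How it is judged:
On the way, in this order (a step that is already met when the one before it is completed fails the run):
1. the comb, still lying on the block, overhangs its edge at an end of the groove by more than 10 mm ((y of any of comb_end_a, comb_end_b in the frame of block above 0.16 m or y of any of comb_end_a, comb_end_b in the frame of block below -0.16 m) and z of comb in the frame of block below 0.063 m and contact force between comb and block above 0.05 N), for 0.2 s.
2. the comb is held in the fingers, clear of the block (contact force between the fingers and comb above 0.5 N and contact force between comb and block below 0.02 N), for 0.2 s.
3. the comb is brought down into the saucer by hand: held, its centre less than 40 mm above the bench and within 40 mm of the saucer's middle (contact force between the fingers and comb above 0.3 N and height (world z) of comb below 0.04 m and horizontal distance between comb and saucer below 0.04 m).
4. the comb lies flat in the middle of the saucer, let go (horizontal distance between comb and saucer below 0.03 m and z of comb in the frame of saucer below 0.018 m and (angle between comb's own z axis and vertical below 0.15 rad or angle between comb's own z axis and vertical above 2.99 rad) and contact force between the fingers and comb below 0.05 N and linear speed of comb below 0.03 m/s), for 0.2 s.
5. the nozzle cap is pressed right down (8 of its 10 mm or more) (value of joint nozzle_cap above 0.008 m), for 0.05 s.
At the end, for the whole second after the job is handed in: The comb lies still and let go in the saucer, flat within about 8 degrees, its centre within 30 mm of the saucer's centre and under 18 mm above the saucer's underside; the saucer stands upright within 30 mm of where it was; the nozzle cap is up again (within 1.5 mm) (horizontal distance between comb and saucer below 0.03 m and z of comb in the frame of saucer below 0.018 m and (angle between comb's own z axis and vertical below 0.15 rad or angle between comb's own z axis and vertical above 2.99 rad) and contact force between the fingers and comb below 0.05 N and linear speed of comb below 0.02 m/s and value of joint nozzle_cap below 0.0015 m and distance of saucer from where it was at the start of the episode below 0.03 m and angle between saucer's own z axis and vertical below 0.1 rad); the robot touches nothing.
It fails at once if the comb falls on the bench (contact force between comb and table above 0.02 N).
It fails at once if the comb is pressed on the block with more than 40 N (contact force between comb and block above 40 N).
It fails at once if the nozzle is pressed (4 mm or more) while the comb is not in the saucer (value of joint nozzle_cap above 0.004 m and (horizontal distance between comb and saucer above 0.05 m or height (world z) of comb above 0.06 m)).
It fails at once if a brush, the tin or the shampoo bottle is moved by more than 30 mm (distance of any of silicone_brush, slicker_brush, balm_tin, shampoo from where it was at the start of the episode above 0.03 m).
It also fails if it takes over 64 s, if anything falls off the work surface, if the arm or the gripper's body presses on something with over 40 N, if the wrist force passes 120 N, or if a joint passes its speed limit or range.

### The arm

A 6-joint arm with a two-finger parallel gripper is mounted at the origin on the work surface. World frame = base frame: x ahead of the robot, y to its left, z up, the work surface at z = 0. Lengths are in m, angles in rad, forces in N, time in s.
With the tool pointing down it reaches from about 0.3 to 0.875 m from the base axis. Payload 4.2 kg.
Tool frame: the origin (TCP) lies at the very end of the fingers, on their centre line; the grasp point (between the pads) lies 19 mm behind it (robot.grip_depth is the distance from the TCP to the grasp point, in m); z points along the fingers, y is the direction in which the jaws open and shut (so a half turn about z gives the same grasp; the last joint's range is limited). The gripper opens to 85 mm and grips with 20 to 120 N. Pads are 22 mm wide; open, the fingers measure 114 mm over their backs; the gripper's body (76 mm by 85 mm) begins 54 mm behind the grasp point. The pads swing forward as they close: fully open they stand 13 mm farther back than shut.
Start: joints at [-1.193, 0.32, 1.565, -0, 1.257, -0.02], TCP at [0.223, -0.53, 0.231] pointing down, gripper open.
Joint ranges: [-3.11, 3.11], [-0.84, 2.01], [0.21, 2.61], [-1.34, 4.49], [0.05, 2.63], [-2.56, 2.56]. Speed limits (rad/s): [2.57, 2.57, 3.14, 3.14, 3.14, 3.14].

### API

Orientations are given as a unit quaternion [x, y, z, w].
In Python, from plant import telemetry, grab_frame, get_calibration, finish_job, robot gives the robot as it stands. The module is installed in compiled form; this text tells all that it offers.
- The arm moves only by the tool arm_command, never from a script. Its argument "moves" is a list of rows, each a list of 3 entries, a list of its own where there are three numbers: the closure, from 0 (fully open) to 1 (shut), then the shift along the tool's x, y, z normalised to -1 to 1, where 1 is 0.03 m, then the turn about the tool's z normalised to -1 to 1, where 1 is 5 degrees. A call has 1 to 10 rows; each row shifts and turns the commanded pose from where the row before left it, along the tool's axes as they then stand; what a row does not reach is not made up. A row lasts 1/10 s, in which the tool goes at most 50 mm and 8.59 degrees, less where a joint would pass 70% of its speed; a pose out of reach is approached as far as the arm can. A call with a number of a shift or a turn outside -1 to 1 is refused whole. A call with a gripper value outside its range is refused whole. The fingers move at their own pace and stop on an object; "squeeze" is the grip in N (left out, the last holds). Time passes only in rows, so rows that do not move let the fingers close. It gives the time, the measured TCP pose, the force and the opening at its end, in the units of the state.
- telemetry.read_state(): the state, without advancing time (a new reading comes with each control period).
- grab_frame(name): name is "scene" or "side" or "wrist"; returns the picture (480x640x3 uint8, red, green, blue); there is no depth.
- get_calibration(name): a dict with "fov_y" (degrees; the focal length in pixels is half the picture's height over the tangent of half this angle, whatever the lens; pixels are square), "cx", "cy" (the principal point, pixels), "extrinsics" (4x4, takes a point from camera to world coordinates). Camera axes: x right, y down, z forward; pixel columns grow to the right and rows downward; lengths in m; the calibration is good to about 2 mm. A picture is of the moment at which its call begins: read the wrist's pose just before it. get_calibration takes no time and is no camera call; for the wrist camera it gives the pose at the moment of the call.
- finish_job(): hands the job in, once; it reports no verdict.
The state is a dict: "time_s": time; "q": joint angles; "joint_vel": joint speeds; "tau": joint torques, N m; "ee_pos": TCP position; "orientation": TCP orientation; "force": force on the tool from outside, world axes, zero at the start; "torque": the same for the moment, N m; "grip_width": opening from 0.0 (shut) to 1.0 (fully open).
Only numpy, scipy, OpenCV 4.12 (cv2) and the standard library are available. Lean on these libraries where they do the work, as an engineer would, in place of code of your own. Each camera call takes 0.05 s, during which the arm holds its last target.

## Working session

There is one attempt and no reset: what is moved stays moved. The work goes in short steps, Python scripts to look and compute and a tool call to move; the robot and the scene stay as the last step left them, time stands still between calls to the robot, and variables do not carry over. Pictures are saved under pics/ and viewed, and the job is handed in when it is done.

Besides the shell and the picture viewer there is one more tool, called after "Request:" as name([rows], argument=value, ...), one row to a line, values as JSON. arm_command: Moves the arm, as the interface text tells. Scaled input: -1 to 1 covers 0.03 m each way for a shift and 5 degrees each way for a turn. Its arguments: {"type":"object","properties":{"moves":{"type":"array","items":{"type":"array"}},"squeeze":{"type":"number"}},"required":["moves"]}

```bash
mkdir -p pics
python3 - <<'E'
from plant import telemetry, grab_frame, get_calibration
import cv2, numpy as np
s=telemetry.read_state(); print({k:np.round(v,3).tolist() for k,v in s.items()})
for n in ["scene","side","wrist"]:
    c=get_calibration(n); print(n,c["fov_y"],c["cx"],c["cy"],np.round(c["extrinsics"],3).tolist(), [k for k in c])
    cv2.imwrite(f"pics/{n}0.png",grab_frame(n)[:,:,::-1])
E
```

```text
{'time_s': 0.0, 'q': [-1.193, 0.32, 1.566, -0.0, 1.257, -0.02], 'joint_vel': [-0.0, -0.001, 0.001, -0.001, -0.001, -0.0], 'tau': [0.001, -41.552, -23.416, 0.0, 0.008, 0.0], 'ee_pos': [0.223, -0.53, 0.23], 'orientation': [0.98, 0.198, -0.0, -0.001], 'force': [0.178, -0.16, 0.497], 'torque': [-0.034, 0.001, 0.0], 'grip_width': 1.002}
scene 46.32559842222669 309.7992324725762 242.12589337006676 [[-0.77, 0.361, -0.527, 1.151], [0.638, 0.458, -0.619, 0.743], [0.018, -0.812, -0.583, 0.81], [0.0, 0.0, 0.0, 1.0]] ['fov_y', 'cx', 'cy', 'extrinsics']
side 55.59267847814605 308.56266421401745 243.31017948427333 [[-0.989, -0.087, 0.12, 0.433], [-0.148, 0.604, -0.783, 0.724], [-0.005, -0.792, -0.61, 0.673], [0.0, 0.0, 0.0, 1.0]] ['fov_y', 'cx', 'cy', 'extrinsics']
wrist 70.23020511631361 311.82996637086484 238.39713621423277 [[0.388, -0.882, -0.268, 0.291], [-0.922, -0.371, -0.111, -0.501], [-0.002, 0.29, -0.957, 0.372], [0.0, 0.0, 0.0, 1.0]] ['fov_y', 'cx', 'cy', 'extrinsics']
```

View pics/scene0.png

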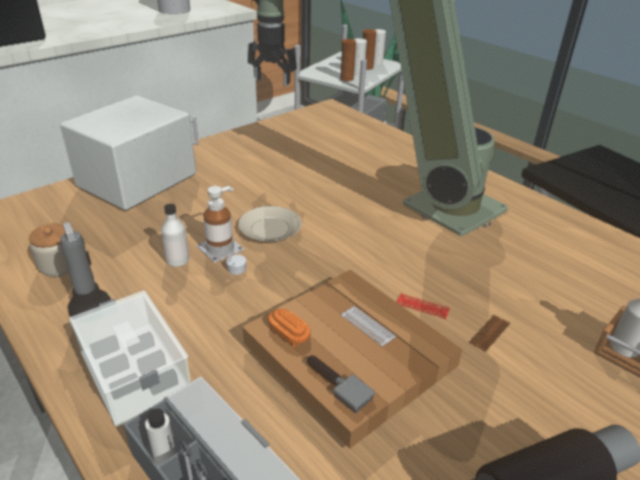

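View pics/side0.png

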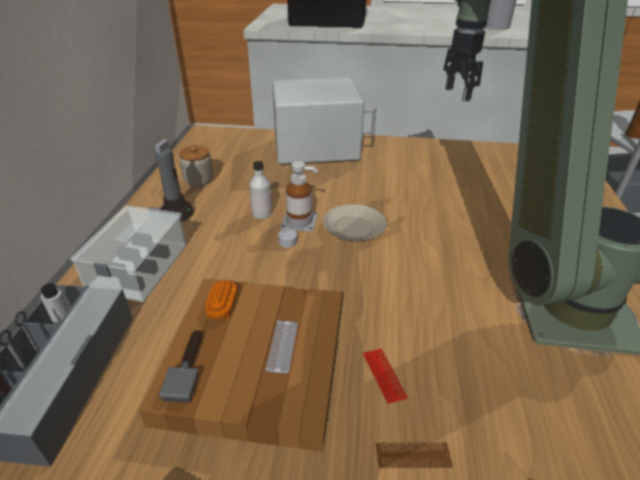

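View pics/wrist0.png

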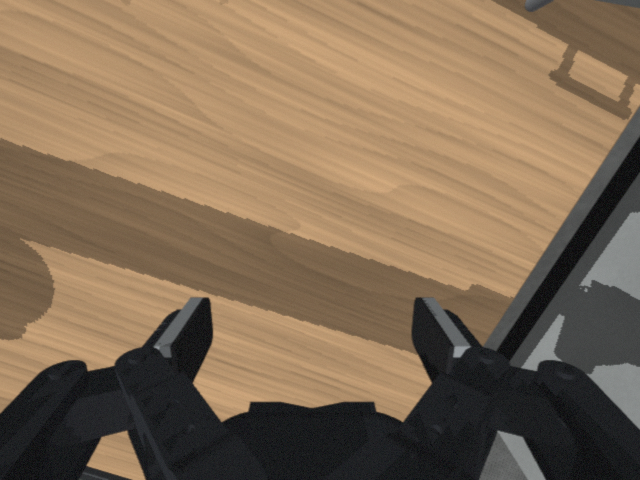

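The steel comb lies at scene (368,325) and side (283,346) in the groove. The red comb at scene (423,305) and the brown one at (490,332) lie on the bench, so they are the wrong colour and in the wrong place. I'll confirm this in an enlarged crop and measure.

```bash
cat > h.py <<'E'
import numpy as np, cv2
from plant import get_calibration
def cal(n):
    c=get_calibration(n); f=240/np.tan(np.radians(c["fov_y"])/2); return f,c["cx"],c["cy"],np.array(c["extrinsics"])
def ray(n,uv,c=None):
    f,cx,cy,E=c or cal(n); d=E[:3,:3]@np.array([(uv[0]-cx)/f,(uv[1]-cy)/f,1.]); return E[:3,3],d/np.linalg.norm(d)
def onz(n,uv,z,c=None):
    o,d=ray(n,uv,c); return o+d*(z-o[2])/d[2]
def tri(uv1,uv2,n1="scene",n2="side"):
    a,d=ray(n1,uv1);b,e=ray(n2,uv2)
    s=np.linalg.lstsq(np.c_[d,-e],b-a,rcond=None)[0]
    p,q=a+d*s[0],b+e*s[1]; return (p+q)/2,np.linalg.norm(p-q)
def proj(n,P,c=None):
    f,cx,cy,E=c or cal(n); p=np.linalg.inv(E)@np.r_[P,1]; return np.array([cx+f*p[0]/p[2],cy+f*p[1]/p[2]])
E
python3 - <<'E'
import cv2,numpy as np
a=cv2.imread("pics/scene0.png");b=cv2.imread("pics/side0.png")
A=cv2.resize(a[260:450,235:470],None,fx=3.2,fy=3.2,interpolation=cv2.INTER_CUBIC)
B=cv2.resize(b[270:450,140:350],None,fx=3.2,fy=3.2,interpolation=cv2.INTER_CUBIC)
cv2.imwrite("pics/sc.png",A[:600,:800]);cv2.imwrite("pics/si.png",B[:600,:800])
A=cv2.resize(a[170:280,150:310],None,fx=5,fy=5,interpolation=cv2.INTER_CUBIC)
B=cv2.resize(b[150:255,240:400],None,fx=5,fy=5,interpolation=cv2.INTER_CUBIC)
cv2.imwrite("pics/sc2.png",A[:600,:800]);cv2.imwrite("pics/si2.png",B[:600,:800])
E
```

```text
(no output)
```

View pics/sc.png

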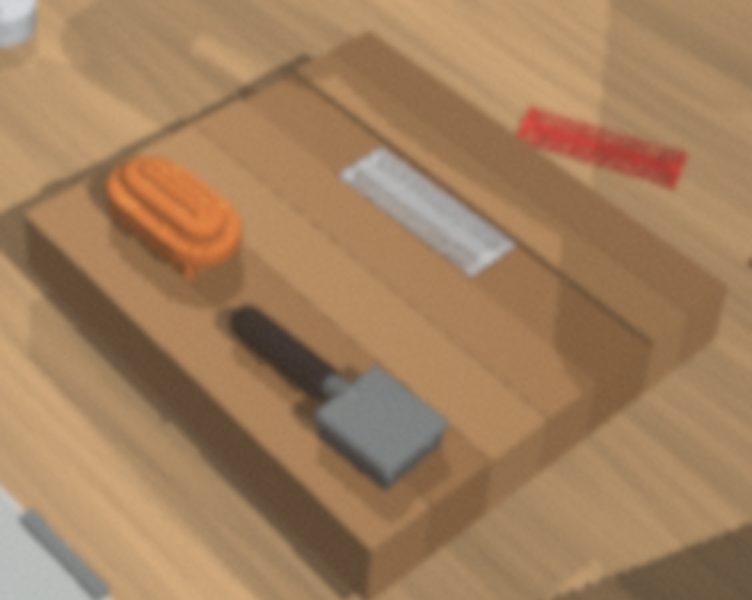

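View pics/si.png

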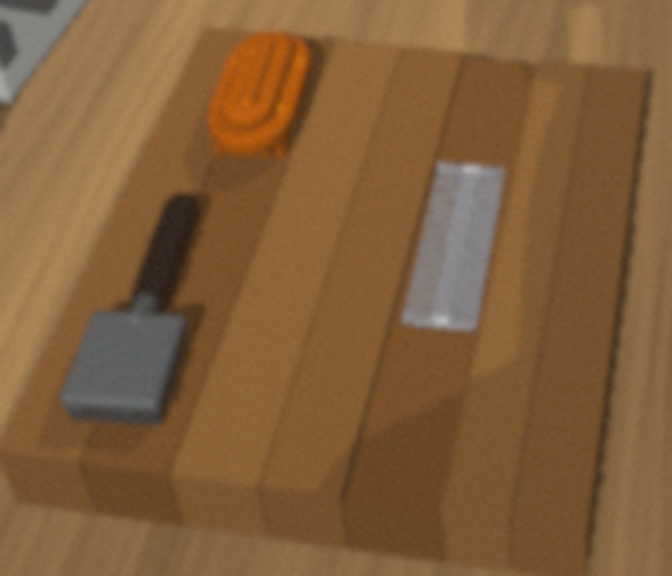

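View pics/sc2.png

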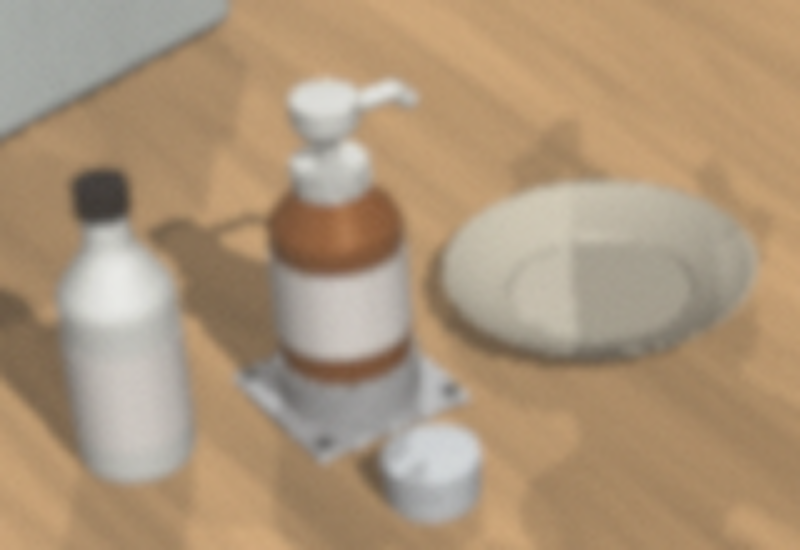

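View pics/si2.png

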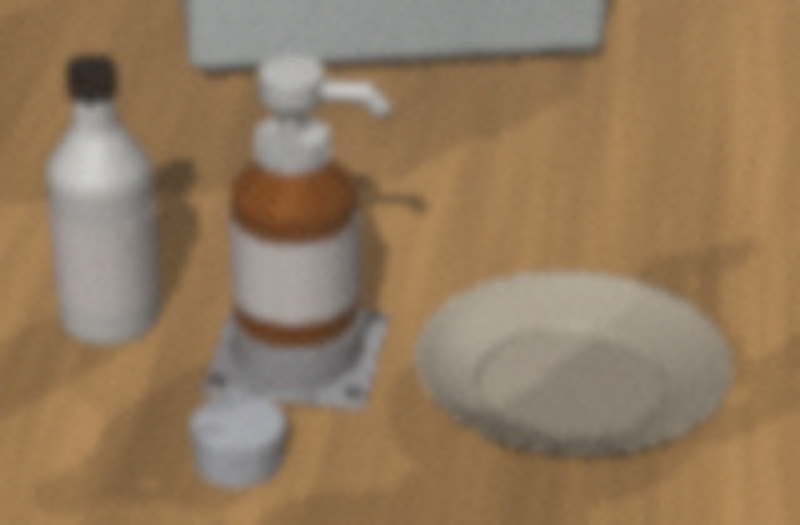

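The crops confirm it: the grey steel comb is in the groove. In the scene crop its corners are (342,175), (380,148), (515,243) and (472,276), and in the side crop they are (440,162), (505,168), (476,330) and (403,323). Now I'll work out positions.

Run:
```python
from h import *
S=lambda p:(p[0]/3.2+235-.3,p[1]/3.2+260-.3); D=lambda p:(p[0]/3.2+140-.3,p[1]/3.2+270-.3)
r=lambda v:np.round(v,4).tolist()
for nm,cr,f in (("scene",[(342,175),(380,148),(515,243),(472,276)],S),("side",[(440,162),(505,168),(476,330),(403,323)],D)):
    P=np.array([onz(nm,f(p),.058) for p in cr]); print(nm,"comb",r(P[:,:2]),r(P.mean(0)),[r(np.linalg.norm(P[i]-P[i-1])) for i in range(4)])
for nm,cr,f in (("scene",[(370,33),(725,290),(375,550),(28,220)],S),("side",[(650,70),(597,543),(5,455),(205,30)],D)):
    P=np.array([onz(nm,f(p),.06) for p in cr]); print(nm,"block",r(P[:,:2]),r(P.mean(0)),[r(np.linalg.norm(P[i]-P[i-1])) for i in range(4)])
S=lambda p:(p[0]/5+150-.4,p[1]/5+170-.4); D=lambda p:(p[0]/5+240-.4,p[1]/5+150-.4)
print("captop tri",tri(S((323,97)),D((291,75))), onz("scene",S((323,97)),.165),onz("side",D((291,75)),.165))
print("spout tip",tri(S((412,100)),D((385,110))))
for nm,f,ext,fl in (("scene",S,[(440,272),(758,262),(595,180),(590,357)],[(508,290),(692,290)]),("side",D,[(417,352),(733,362),(578,270),(580,455)],[(478,380),(665,380)])):
    print(nm,"rim L/R", [r(onz(nm,f(p),.022)) for p in ext[:2]],"top",r(onz(nm,f(ext[2]),.022)),"fl",[r(onz(nm,f(p),.005)) for p in fl])
print("tin", onz("scene",S((432,452)),.024),onz("side",D((238,427)),.024),"sham",onz("scene",S((100,180)),.15),onz("side",D((92,65)),.15))
# elliptical fits of the saucer by mask
for nm in("scene","side"):
    im=cv2.imread(f"pics/{nm}0.png"); h=cv2.cvtColor(im,cv2.COLOR_BGR2HSV)
    m=((h[...,1]<75)&(h[...,2]>80)).astype(np.uint8)
    x,y=(268,225) if nm=="scene" else (355,223)
    m2=np.zeros_like(m); m2[y-40:y+40,x-38:x+42]=m[y-40:y+40,x-38:x+42]
    n,l,st,_=cv2.connectedComponentsWithStats(m2); k=1+np.argmax(st[1:,4]); print(nm,st[k])
    c=max(cv2.findContours((l==k).astype(np.uint8),0,1)[0],key=len)[:,0]
    P=np.array([onz(nm,p,.022)[:2] for p in c]); (q,R)=cv2.minEnclosingCircle(P.astype(np.float32)); print(q,R)
```

```text
scene comb [[0.5777, 0.1699], [0.5427, 0.1666], [0.5374, 0.2761], [0.5761, 0.2788]] [0.5585, 0.2228, 0.058] [0.1089, 0.0351, 0.1096, 0.0388]
side comb [[0.5769, 0.1689], [0.5396, 0.1681], [0.5357, 0.2783], [0.5732, 0.2795]] [0.5563, 0.2237, 0.058] [0.1106, 0.0373, 0.1103, 0.0375]
scene block [[0.4709, 0.0804], [0.4728, 0.378], [0.7462, 0.3787], [0.7499, 0.0845]] [0.61, 0.2304, 0.06] [0.279, 0.2976, 0.2734, 0.2943]
side block [[0.4655, 0.0789], [0.4618, 0.383], [0.7402, 0.3803], [0.7448, 0.0828]] [0.6031, 0.2313, 0.06] [0.2793, 0.3041, 0.2784, 0.2975]
captop tri (array([ 0.60512556, -0.23621637,  0.16137663]), np.float64(0.00311436720735593)) [ 0.60682362 -0.23351897  0.165     ] [ 0.60368816 -0.22617896  0.165     ]
spout tip (array([ 0.5598378 , -0.23446028,  0.1456806 ]), np.float64(0.0007266818228507959))
scene rim L/R [[0.5321, -0.2656, 0.022], [0.4007, -0.1739, 0.022]] top [0.4192, -0.288, 0.022] fl [[0.5008, -0.2523, 0.005], [0.4272, -0.1944, 0.005]]
side rim L/R [[0.5399, -0.2123, 0.022], [0.3829, -0.2259, 0.022]] top [0.4651, -0.2998, 0.022] fl [[0.5091, -0.2164, 0.005], [0.4154, -0.2298, 0.005]]
tin [ 0.61902635 -0.14164703  0.024     ] [ 0.61666977 -0.13463239  0.024     ] sham [ 0.70945661 -0.25459711  0.15      ] [ 0.70703486 -0.25081344  0.15      ]
scene [ 238  206   64   36 1827]
(0.46615469455718994, -0.2221643030643463) 0.08309633284807205
side [ 323  204   63   37 1804]
(0.46131211519241333, -0.21896576881408691) 0.08004805445671082
```

Request:
arm_command([
  [1, [0, 0, 0], -1],
  [1, [0, 0, 0], -1],
  [1, [0, 0, 0], -1],
  [1, [0, 0, 0], -1],
  [1, [0, 0, 0], -1],
  [1, [0, 0, 0], -1],
  [1, [0, 0, 0], -1],
  [1, [0, 0, 0], -1],
  [1, [0, 0, 0], -1],
  [1, [0, 0, 0], -1],
], squeeze=40)

```text
time_s: 1.15
ee_pos: [0.2227, -0.5299, 0.231]
orientation: [0.804, 0.595, 0.0, -0.0]
force: [0.1, -0.2, 0.8]
grip_width: -0.002
```

Request:
arm_command([
  [1, [0, 0, 0], -1],
  [1, [0, 0, 0], -1],
  [1, [0, 0, 0], -1],
  [1, [0, 0, 0], -0.6],
  [1, [0.9, 0.45, 0], 0],
  [1, [0.9, 0.45, 0], 0],
  [1, [0.9, 0.45, 0], 0],
  [1, [0.9, 0.45, 0], 0],
  [1, [0.9, 0.45, 0], 0],
  [1, [0.9, 0.45, 0], 0],
])

```text
time_s: 2.15
ee_pos: [0.3018, -0.3658, 0.2311]
orientation: [0.702, 0.712, 0.0, -0.0]
force: [-0.5, 0.2, -0.7]
grip_width: -0.006
```

Request:
arm_command([
  [1, [0.9, 0.45, 0], 0],
  [1, [0.9, 0.45, 0], 0],
  [1, [0.9, 0.45, 0], 0],
  [1, [0.9, 0.45, 0], 0],
  [1, [0.9, 0.45, 0], 0],
  [1, [0.9, 0.45, 0], 0],
  [1, [0.9, 0.45, 0], 0],
  [1, [0.9, 0.45, 0], 0],
  [1, [0.9, 0.45, 0], 0],
  [1, [0.9, 0.45, 0], 0],
])

```text
time_s: 3.15
ee_pos: [0.433, -0.0939, 0.2312]
orientation: [0.702, 0.712, -0.0, -0.0]
force: [0.8, -0.7, -0.1]
grip_width: 0.002
```

Request:
arm_command([
  [1, [0.9, 0.45, 0], 0],
  [1, [0.9, 0.45, 0], 0],
  [1, [0.9, 0.45, 0], 0],
  [1, [0.9, 0.45, 0], 0],
  [1, [0.9, 0.45, 0], 0],
  [1, [0.9, 0.45, 0], 0],
  [1, [0.9, 0.45, 0], 0],
  [1, [0.9, 0.45, 0], 0],
  [1, [0, 0, 0], 0],
])

```text
time_s: 4.05
ee_pos: [0.5389, 0.1251, 0.2306]
orientation: [0.701, 0.713, 0.0, -0.0]
force: [-0.7, -0.6, -0.2]
grip_width: 0.001
```

Request:
arm_command([
  [1, [0.83, 0.12, 0.8], 0],
  [1, [0.83, 0.12, 0.8], 0],
  [1, [0.83, 0.12, 0.8], 0],
  [1, [0.83, 0.12, 0.8], 0],
  [1, [0.83, 0.12, 0.8], 0],
  [1, [0, 0, 0], 0],
  [1, [0, 0, 0], 0],
])

```text
time_s: 4.75
ee_pos: [0.5535, 0.2464, 0.1108]
orientation: [0.702, 0.712, -0.001, -0.0]
force: [0.5, 0.2, -0.7]
grip_width: 0.0
```

Run:
```python
from h import *
from plant import telemetry, grab_frame
s=telemetry.read_state(); print(np.round(s["ee_pos"],4))
c=cal("wrist"); im=grab_frame("wrist")[:,:,::-1]; cv2.imwrite("pics/w1.png",im); np.save("wc1.npy",c[3])
```

```text
[0.5535 0.2464 0.1108]
```

View pics/w1.png

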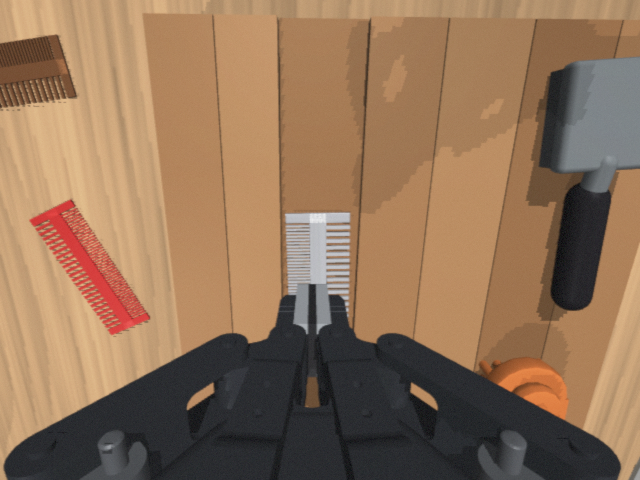

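Run:
```python
from h import *
f,cx,cy,_=cal("wrist"); c=(f,cx,cy,np.load("wc1.npy"))
for n,p,z in [("comb NL",(286,213),.058),("NR",(350,213),.058),("grooveL far",(279,17),.06),("grooveR far",(371,18),.06),("grooveL near",(283,300),.06),("edge far L",(146,14),.06),("tips",(313,290),.11)]:
    print(n,np.round(onz("wrist",p,z,c),4))
```

```text
comb NL [0.5386 0.2772 0.058 ]
NR [0.5758 0.2778 0.058 ]
grooveL far [0.536  0.3762 0.06  ]
grooveR far [0.5813 0.3764 0.06  ]
grooveL near [0.5365 0.2222 0.06  ]
edge far L [0.4707 0.3766 0.06  ]
tips [0.5547 0.2532 0.11  ]
```

Request:
arm_command([
  [1, [0.12, 0.12, 0.5], 0],
  [1, [0, 0, 0.5], 0],
  [1, [0, 0, 0.5], 0],
  [1, [0, 0, 0.1], 0],
  [1, [0, 0, 0], 0],
])

```text
time_s: 5.3
ee_pos: [0.5576, 0.25, 0.063]
orientation: [0.703, 0.712, -0.0, -0.0]
force: [-0.3, 0.3, 0.2]
grip_width: 0.0
```

Request:
arm_command([
  [1, [0, 0, 0.05], 0],
  [1, [0, 0, 0.05], 0],
  [1, [0, 0, 0], 0],
])

```text
time_s: 5.6
ee_pos: [0.5578, 0.2507, 0.0607]
orientation: [0.702, 0.712, 0.0, 0.0]
force: [0.0, 1.4, -0.3]
grip_width: -0.001
```

Request:
arm_command([
  [1, [0, 0, 0.05], 0],
  [1, [0, 0, 0], 0],
])

```text
time_s: 5.8
ee_pos: [0.5575, 0.2507, 0.0588]
orientation: [0.702, 0.712, -0.0, 0.0]
force: [-0.7, -0.5, 0.7]
grip_width: -0.003
```

Request:
arm_command([
  [1, [0, 0, 0.03], 0],
  [1, [0, 0, 0], 0],
])

```text
time_s: 6.0
ee_pos: [0.5577, 0.2508, 0.0581]
orientation: [0.702, 0.712, 0.0, 0.0]
force: [-0.3, -0.0, 1.1]
grip_width: -0.002
```

Request:
arm_command([
  [1, [0, 0, 0.02], 0],
  [1, [0, 0, 0], 0],
])

```text
time_s: 6.2
ee_pos: [0.5577, 0.2508, 0.0581]
orientation: [0.702, 0.712, 0.0, 0.0]
force: [-1.8, -0.4, 4.8]
grip_width: -0.001
```

Request:
arm_command([
  [1, [0, 0, 0.02], 0],
  [1, [0, 0, 0], 0],
])

```text
time_s: 6.4
ee_pos: [0.5577, 0.2508, 0.0581]
orientation: [0.702, 0.712, 0.0, 0.0]
force: [-2.6, -1.0, 8.1]
grip_width: -0.003
```

Request:
arm_command([
  [1, [-0.1, 0, 0], 0],
  [1, [-0.2, 0, 0], 0],
  [1, [-0.2, 0, 0], 0],
  [1, [0, 0, 0], 0],
])

```text
time_s: 6.8
ee_pos: [0.559, 0.2359, 0.0581]
orientation: [0.702, 0.712, 0.002, 0.001]
force: [-0.3, 0.2, 6.7]
grip_width: 0.001
```

Run:
```python
from h import *
from plant import telemetry, grab_frame
s=telemetry.read_state(); print(np.round(s["ee_pos"],4))
c=cal("wrist"); im=grab_frame("wrist")[:,:,::-1]; cv2.imwrite("pics/w2.png",im[100:400,150:550])
h=cv2.cvtColor(im.copy(),cv2.COLOR_BGR2HSV)[:,:,:]; m=(h[...,1]<60)&(h[...,2]>130); ys,xs=np.where(m[:300,270:370]); print(ys.min(),xs.min()+270,xs.max()+270)
```

```text
[0.559  0.2359 0.0581]
247 270 352
```

View pics/w2.png

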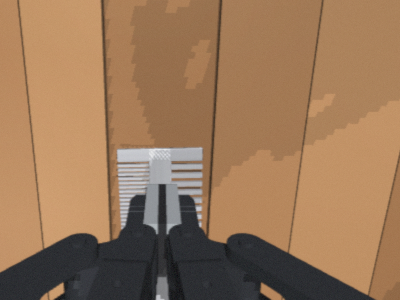

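Run:
```python
from h import *
for p in [(268,249),(352,248),(310,248)]: print(np.round(onz("wrist",p,.058),4))
```

```text
[0.5402 0.2624 0.058 ]
[0.5769 0.2634 0.058 ]
[0.5586 0.2631 0.058 ]
```

Request:
arm_command([
  [1, [-0.2, 0, 0], 0],
  [1, [-0.3, 0, 0], 0],
  [1, [-0.3, 0, 0], 0],
  [1, [-0.3, 0, 0], 0],
  [1, [-0.3, 0, 0], 0],
  [1, [-0.3, 0, 0], 0],
  [1, [-0.3, 0, 0], 0],
  [1, [-0.3, 0, 0], 0],
  [1, [-0.2, 0, 0], 0],
  [1, [0, 0, 0], 0],
])

```text
time_s: 7.85
ee_pos: [0.5602, 0.1605, 0.058]
orientation: [0.702, 0.712, 0.001, 0.001]
force: [0.7, -1.5, 6.5]
grip_width: 0.001
```

Run:
```python
from h import *
from plant import telemetry, grab_frame
s=telemetry.read_state(); print(np.round(s["ee_pos"],4),s["force"])
im=grab_frame("wrist")[:,:,::-1]; cv2.imwrite("pics/w3.png",im[100:400,150:550])
im=grab_frame("scene")[:,:,::-1]; cv2.imwrite("pics/s3.png",cv2.resize(im[230:430,230:470],None,fx=3,fy=3))
```

```text
[0.5602 0.1605 0.058 ] [ 0.70547179 -1.45368876  6.48378177]
```

View pics/w3.png

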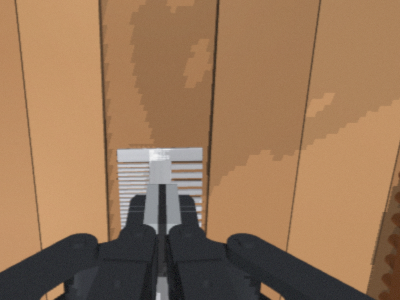

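View pics/s3.png

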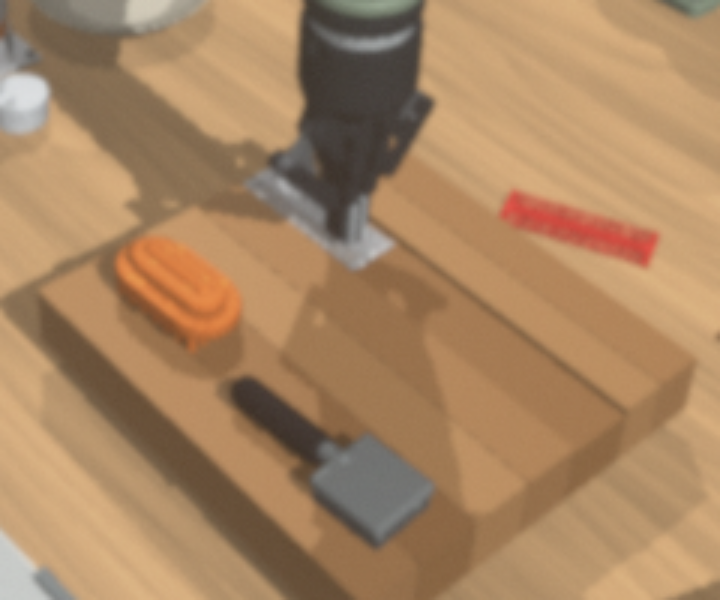

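The comb is following the fingers without slipping. It needs 40 mm more.

Request:
arm_command([
  [1, [-0.2, 0, 0], 0],
  [1, [-0.2, 0, 0], 0],
  [1, [-0.2, 0, 0], 0],
  [1, [-0.2, 0, 0], 0],
  [1, [-0.2, 0, 0], 0],
  [1, [-0.2, 0, 0], 0],
  [1, [-0.14, 0, 0], 0],
  [1, [0, 0, 0], 0],
  [1, [0, 0, 0], 0],
])

```text
time_s: 8.85
ee_pos: [0.5608, 0.1206, 0.0581]
orientation: [0.702, 0.712, 0.001, 0.001]
force: [0.2, 1.2, 6.6]
grip_width: -0.003
```

Request:
arm_command([
  [1, [0, 0, -0.2], 0],
  [1, [0, 0, -0.5], 0],
  [1, [0, 0, -1], 0],
  [1, [0, 0, -1], 0],
  [0, [-0.9, 0, 0], 0],
  [0, [-0.9, 0, 0], 0],
  [0, [0, 0, 0], 0],
  [0, [0, 0, 0], 0],
  [0, [0, 0, 0], 0],
])

```text
time_s: 9.75
ee_pos: [0.56, 0.0672, 0.1375]
orientation: [0.702, 0.712, 0.0, -0.0]
force: [0.3, 0.2, -0.6]
grip_width: 0.847
```

Run:
```python
from h import *
from plant import telemetry, grab_frame
s=telemetry.read_state(); print(np.round(s["ee_pos"],4),s["force"])
c=cal("wrist"); np.save("wc4.npy",c[3])
im=grab_frame("wrist")[:,:,::-1]; cv2.imwrite("pics/w4.png",im)
im=grab_frame("side")[:,:,::-1]; cv2.imwrite("pics/s4.png",im)
```

```text
[0.56   0.0672 0.1375] [ 0.3154748   0.215218   -0.59372463]
```

View pics/w4.png

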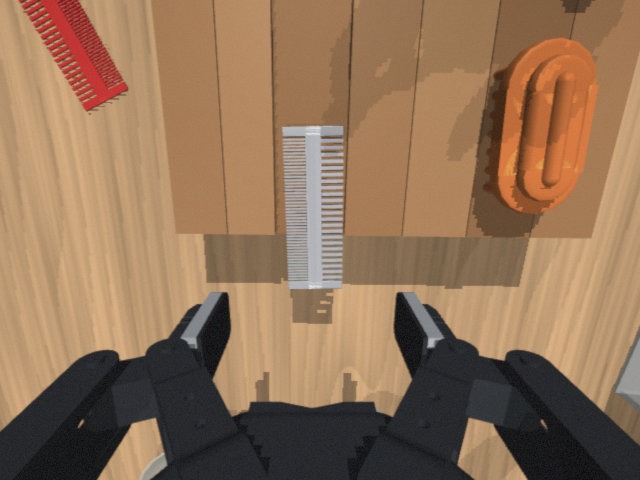

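View pics/s4.png

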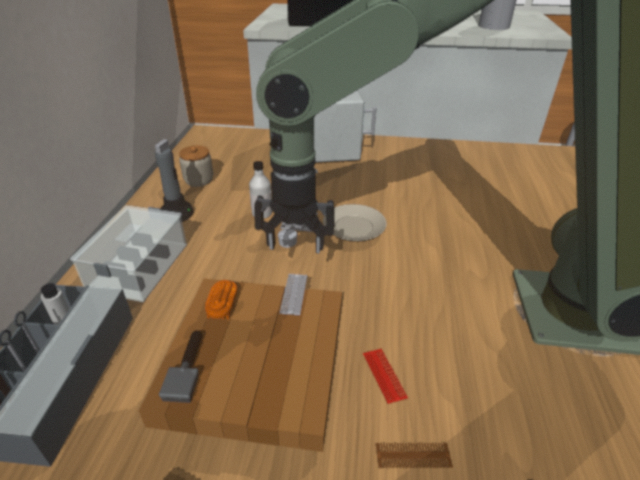

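Run:
```python
from h import *
f,cx,cy,_=cal("wrist"); c=(f,cx,cy,np.load("wc4.npy"))
for n,p,z in [("end- L",(290,289),.058),("end- R",(341,288),.058),("end+ L",(283,127),.058),("end+ R",(343,126),.058),("edgeL",(225,234),.06),("edgeR",(405,236),.06),("padL",(222,294),.133),("padR",(402,294),.133)]:
    print(n,np.round(onz("wrist",p,z,c),4))
```

```text
end- L [0.5456 0.0371 0.058 ]
end- R [0.5817 0.0384 0.058 ]
end+ L [0.5417 0.1462 0.058 ]
end+ R [0.5787 0.1473 0.058 ]
edgeL [0.5024 0.0776 0.06  ]
edgeR [0.6228 0.0779 0.06  ]
padL [0.5184 0.0694 0.133 ]
padR [0.6031 0.0707 0.133 ]
```

Request:
arm_command([
  [0, [-0.24, 0.1, 0.5], -0.2],
  [0, [0, 0, 0.8], 0],
  [0, [0, 0, 0.8], 0],
  [0, [0, 0, 0.7], 0],
  [0, [0, 0, 0.25], 0],
  [0, [0, 0, 0], 0],
  [0, [0, 0, 0], 0],
])

```text
time_s: 10.55
ee_pos: [0.564, 0.0597, 0.0469]
orientation: [0.696, 0.718, 0.001, 0.001]
force: [1.0, 0.3, -0.1]
grip_width: 0.999
```

Run:
```python
from h import *
from plant import telemetry, grab_frame
s=telemetry.read_state(); print(np.round(s["ee_pos"],4),s["force"],s["grip_width"])
im=grab_frame("wrist")[:,:,::-1]; cv2.imwrite("pics/w5.png",im)
im=grab_frame("scene")[:,:,::-1]; cv2.imwrite("pics/s5.png",cv2.resize(im[200:360,230:430],None,fx=4,fy=4)[:600])
```

```text
[0.564  0.0597 0.0469] [ 1.00740707  0.27363724 -0.06836842] 0.9990807565582696
```

View pics/w5.png

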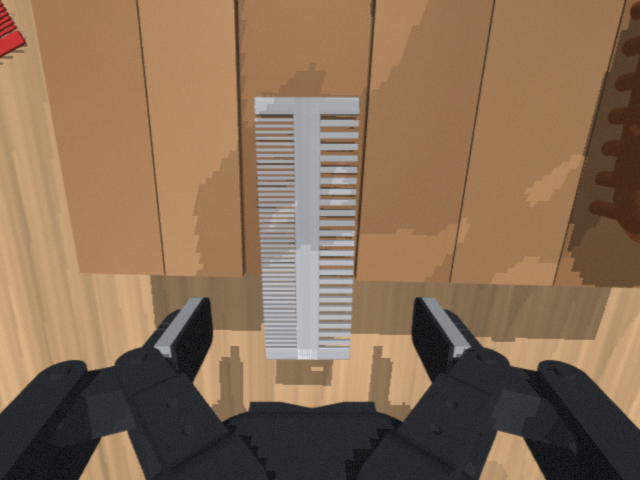

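View pics/s5.png

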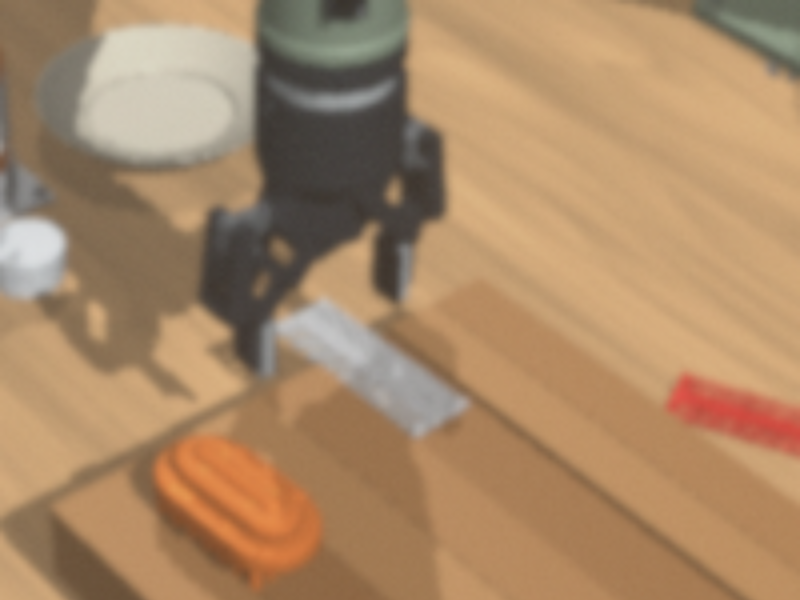

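Request:
arm_command([
  [0.3, [0, 0, 0.03], 0],
  [0.5, [0, 0, 0], 0],
  [1, [0, 0, 0], 0],
  [1, [0, 0, 0], 0],
  [1, [0, 0, 0], 0],
  [1, [0, 0, 0], 0],
], squeeze=45)

```text
time_s: 11.25
ee_pos: [0.5632, 0.0593, 0.0456]
orientation: [0.696, 0.718, -0.0, 0.0]
force: [-1.2, -0.7, 4.0]
grip_width: 0.415
```

Run:
```python
from h import *
from plant import telemetry, grab_frame
im=grab_frame("wrist")[:,:,::-1]; cv2.imwrite("pics/w6.png",im)
im=grab_frame("scene")[:,:,::-1]; cv2.imwrite("pics/s6.png",cv2.resize(im[230:330,260:380],None,fx=6,fy=6)[:600])
```

```text
(no output)
```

View pics/w6.png

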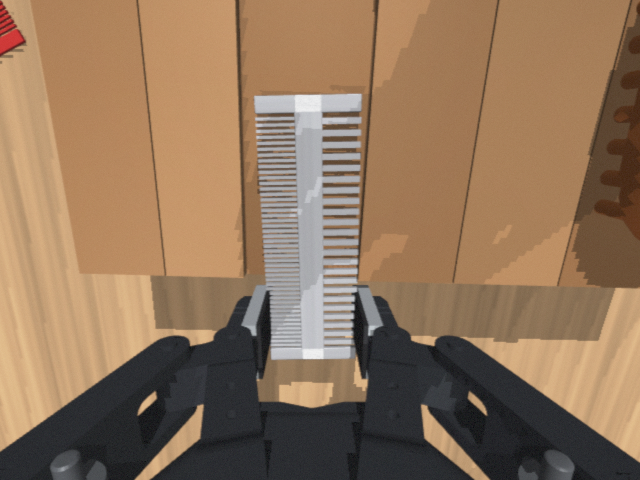

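View pics/s6.png

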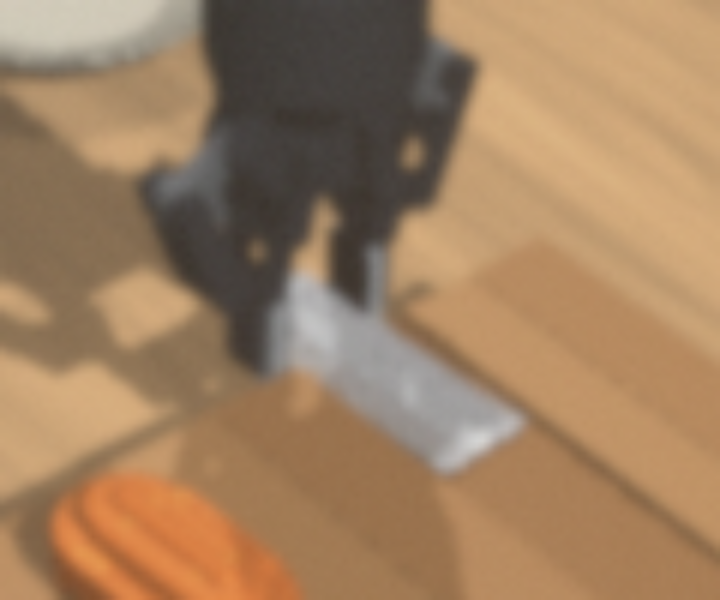

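Request:
arm_command([
  [1, [0, 0, -0.1], 0],
  [1, [0, 0, -0.2], 0],
  [1, [0, 0, -0.4], 0],
  [1, [0, 0, -0.6], 0],
  [1, [0, 0, -0.7], 0],
  [1, [0, 0, -0.6], 0],
  [1, [0, 0, 0], 0],
  [1, [0, 0, 0], 0],
])

```text
time_s: 12.15
ee_pos: [0.5633, 0.0593, 0.1237]
orientation: [0.696, 0.718, 0.0, 0.0]
force: [-0.1, -0.9, -0.9]
grip_width: 0.418
```

Run:
```python
from h import *
from plant import telemetry, grab_frame
s=telemetry.read_state(); print(np.round(s["ee_pos"],4),s["force"],s["grip_width"])
np.save("wc7.npy",cal("wrist")[3]);im=grab_frame("wrist")[:,:,::-1]; cv2.imwrite("pics/w7.png",im)
im=grab_frame("scene")[:,:,::-1]; cv2.imwrite("pics/s7f.png",im);cv2.imwrite("pics/s7.png",cv2.resize(im[170:300,240:380],None,fx=5,fy=5)[:600])
im=grab_frame("side")[:,:,::-1]; cv2.imwrite("pics/d7f.png",im);cv2.imwrite("pics/d7.png",cv2.resize(im[190:310,240:360],None,fx=5,fy=5)[:600])
```

```text
[0.5633 0.0593 0.1237] [-0.13667037 -0.91482882 -0.88121618] 0.4182740177948544
```

View pics/w7.png

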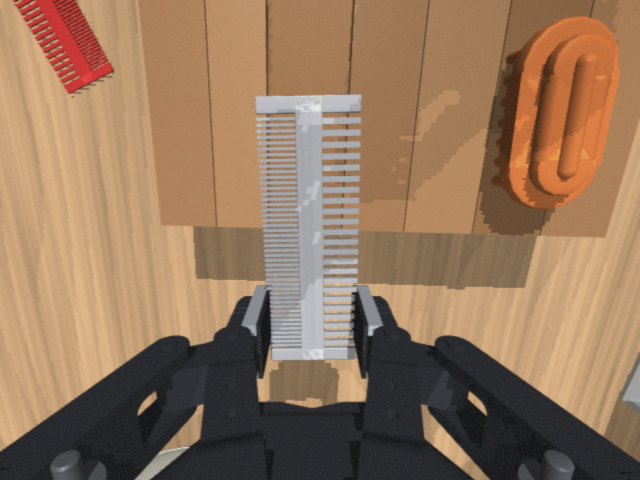

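View pics/s7.png

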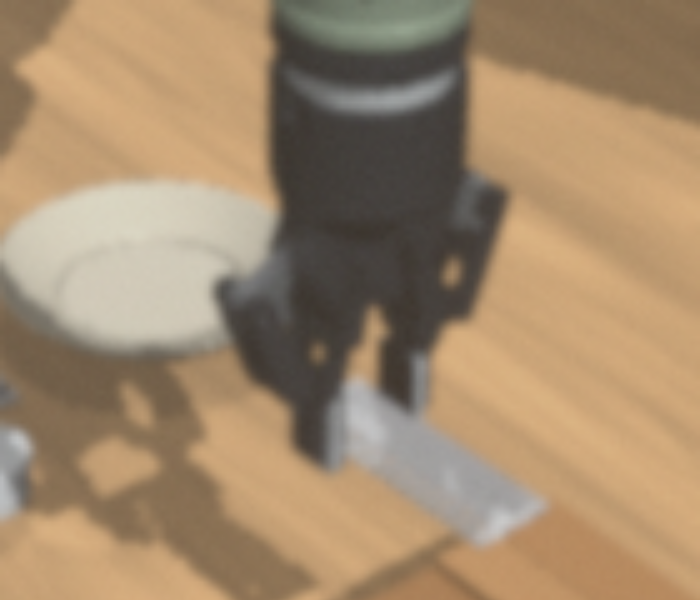

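View pics/d7.png

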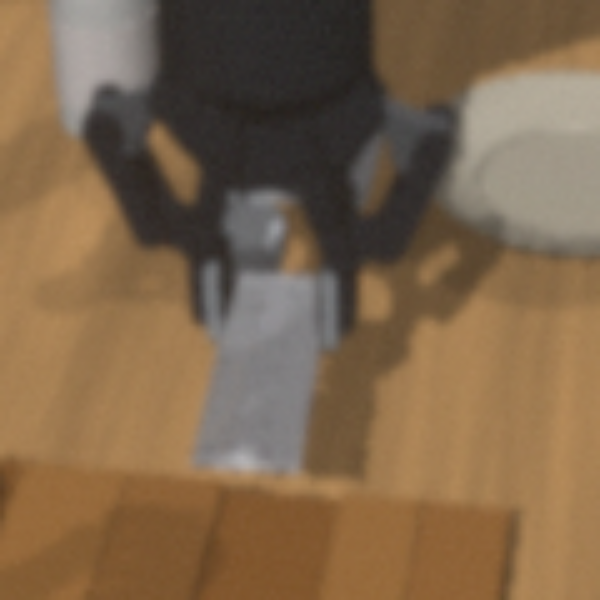

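Run:
```python
from h import *
S=lambda p:(p[0]/5+240-.4,p[1]/5+170-.4); D=lambda p:(p[0]/5+240-.4,p[1]/5+190-.4)
for a,b in [((482,547),(195,467)),((550,502),(303,475))]: print(tri(S(a),D(b)))
f,cx,cy,_=cal("wrist"); c=(f,cx,cy,np.load("wc7.npy"))
# end widths 38mm -> depth
def dep(a,b):
    da=np.array([(a[0]-cx)/f,(a[1]-cy)/f,1]);db=np.array([(b[0]-cx)/f,(b[1]-cy)/f,1])
    k=.038/np.linalg.norm(da-db); return (c[3]@np.r_[k*(da+db)/2,1])[:3]
print(dep((256,104),(361,103)),dep((272,353),(354,353)))
```

```text
(array([0.57541179, 0.14646145, 0.13029955]), np.float64(0.0012093669765739542))
(array([0.53714199, 0.14386155, 0.13047708]), np.float64(0.0031581382304012536))
[0.5601186  0.14470507 0.1329672 ] [0.56524908 0.03722185 0.12926393]
```

Request:
arm_command([
  [1, [-0.4, -0.14, 0], 0],
  [1, [-0.8, -0.28, 0], 0],
  [1, [-0.9, -0.31, 0], 0],
  [1, [-0.9, -0.31, 0], 0],
  [1, [-0.9, -0.31, 0], 0],
  [1, [-0.9, -0.31, 0], 0],
  [1, [-0.9, -0.31, 0], 0],
  [1, [-0.9, -0.31, 0], 0],
  [1, [-0.9, -0.31, 0], 0],
  [1, [-0.9, -0.31, 0], 0],
])

```text
time_s: 13.3
ee_pos: [0.4828, -0.1968, 0.1228]
orientation: [0.696, 0.718, -0.0, -0.001]
force: [0.2, -0.5, 0.1]
grip_width: 0.42
```

Request:
arm_command([
  [1, [-0.9, -0.31, 0], 0],
  [1, [-0.6, -0.25, 0.1], 0],
  [1, [-0.4, -0.13, 0.2], 0],
  [1, [0, 0, 0.5], 0],
  [1, [0, 0, 0.6], 0],
  [1, [0, 0, 0.5], 0],
  [1, [0, 0, 0.2], 0],
  [1, [0, 0, 0], 0],
  [1, [0, 0, 0], 0],
])

```text
time_s: 14.2
ee_pos: [0.4655, -0.253, 0.0606]
orientation: [0.696, 0.718, 0.0, 0.0]
force: [-0.4, -0.0, -0.6]
grip_width: 0.421
```

Run:
```python
from h import *
from plant import telemetry, grab_frame
s=telemetry.read_state(); print(np.round(s["ee_pos"],4),s["force"],s["grip_width"])
np.save("wc8.npy",cal("wrist")[3]);im=grab_frame("wrist")[:,:,::-1]; cv2.imwrite("pics/w8.png",im)
im=grab_frame("scene")[:,:,::-1]; cv2.imwrite("pics/s8f.png",im);cv2.imwrite("pics/s8.png",cv2.resize(im[150:280,200:340],None,fx=5,fy=5)[:600])
im=grab_frame("side")[:,:,::-1]; cv2.imwrite("pics/d8f.png",im);cv2.imwrite("pics/d8.png",cv2.resize(im[130:250,280:420],None,fx=5,fy=5)[:600])
```

```text
[ 0.4655 -0.253   0.0606] [-0.3802411  -0.01350801 -0.58967572] 0.4212908533238932
```

View pics/w8.png

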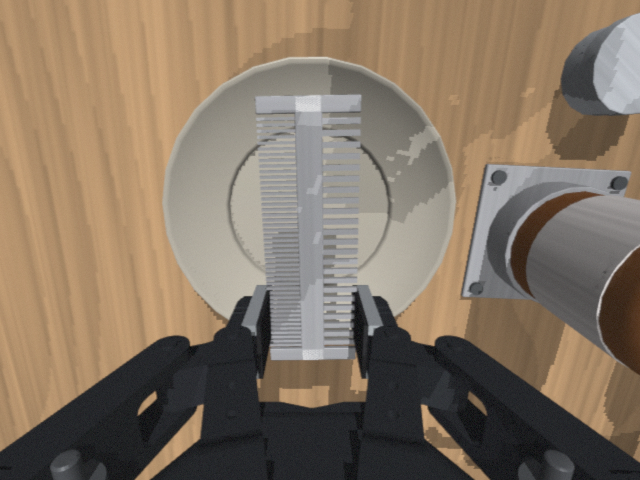

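View pics/s8.png

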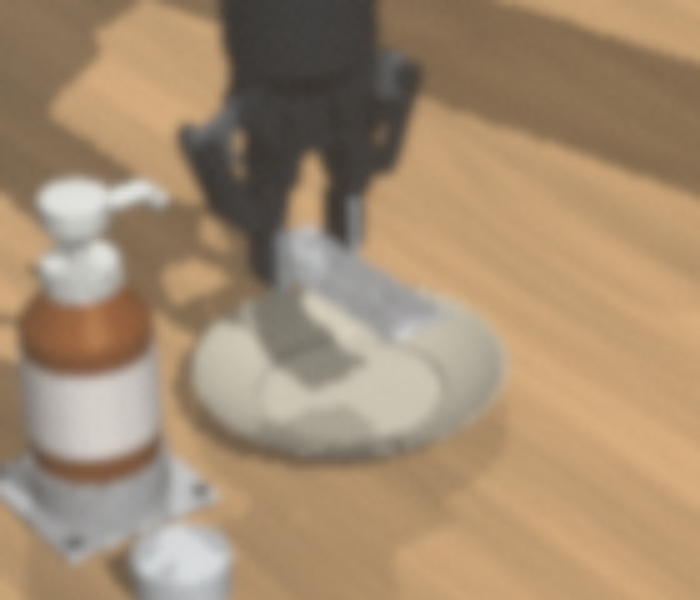

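View pics/d8.png

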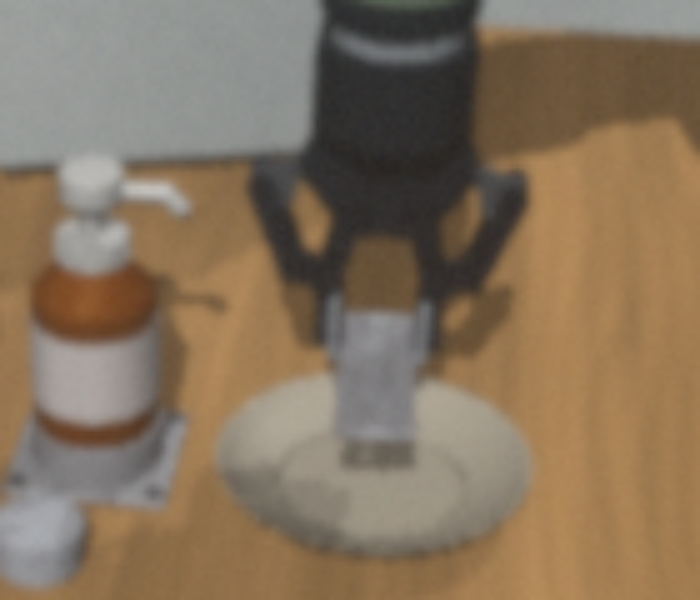

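Run:
```python
from h import *
f,cx,cy,_=cal("wrist"); c=(f,cx,cy,np.load("wc8.npy"))
im=cv2.imread("pics/w8.png")
# rim points -> circle of r=.08 fit
rim=[(165,190),(455,192),(310,57),(230,84),(390,81),(178,140),(441,140),(196,278)]
P=np.array([onz("wrist",p,.022,c)[:2] for p in rim])
A=np.c_[2*P,np.ones(len(P))]; s=np.linalg.lstsq(A,(P**2).sum(1),rcond=None)[0]; print("rim",s[:2],np.sqrt(s[2]+s[:2]@s[:2]))
fl=[(230,205),(390,205),(248,158),(375,162),(245,250)]
P=np.array([onz("wrist",p,.005,c)[:2] for p in fl]);A=np.c_[2*P,np.ones(len(P))]; s=np.linalg.lstsq(A,(P**2).sum(1),rcond=None)[0]; print("floor",s[:2],np.sqrt(s[2]+s[:2]@s[:2]))
for z in(.071,.069): 
  print("comb",onz("wrist",(308,97),z+.0,c),onz("wrist",(313,359),z,c))
```

```text
rim [ 0.46448806 -0.21953996] 0.0767400539178844
floor [ 0.46421251 -0.22169659] 0.04674741563938237
comb [ 0.46210676 -0.16557935  0.071     ] [ 0.4674591 -0.2748644  0.071    ]
comb [ 0.46207808 -0.16538111  0.069     ] [ 0.467512   -0.27633166  0.069     ]
```

Request:
arm_command([
  [1, [0, 0, 0.4], 0],
  [1, [0, 0, 0.6], 0],
  [1, [0, 0, 0.5], 0],
  [1, [0, 0, 0.3], 0],
  [1, [0, 0, 0], 0],
  [1, [0, 0, 0], 0],
])

```text
time_s: 14.95
ee_pos: [0.4653, -0.2529, 0.0062]
orientation: [0.696, 0.718, -0.0, 0.0]
force: [0.1, -0.1, -0.2]
grip_width: 0.418
```

Request:
arm_command([
  [1, [0, 0, 0.05], 0],
  [1, [0, 0, 0], 0],
])

```text
time_s: 15.15
ee_pos: [0.4655, -0.253, 0.0052]
orientation: [0.696, 0.718, 0.0, 0.0]
force: [-0.2, -0.1, 0.5]
grip_width: 0.424
```

Request:
arm_command([
  [1, [0, 0, 0.05], 0],
  [1, [0, 0, 0], 0],
])

```text
time_s: 15.35
ee_pos: [0.4655, -0.2529, 0.0041]
orientation: [0.696, 0.718, 0.0, 0.0]
force: [0.1, 1.5, 4.7]
grip_width: 0.422
```

Request:
arm_command([
  [1, [0, 0, -0.02], 0],
  [0.52, [0, 0, 0], 0],
  [0.46, [0, 0, 0], 0],
  [0.44, [0, 0, 0], 0],
  [0.44, [0, 0, 0], 0],
  [0.44, [0, 0, 0], 0],
])

```text
time_s: 15.95
ee_pos: [0.4649, -0.2525, 0.0038]
orientation: [0.696, 0.718, -0.0, -0.001]
force: [-1.8, 3.4, 0.4]
grip_width: 0.557
```

Run:
```python
from h import *
from plant import telemetry, grab_frame
s=telemetry.read_state(); print(np.round(s["ee_pos"],4),s["force"],s["grip_width"])
im=grab_frame("wrist")[:,:,::-1]; cv2.imwrite("pics/w9.png",im)
im=grab_frame("scene")[:,:,::-1]; cv2.imwrite("pics/s9.png",cv2.resize(im[170:270,200:340],None,fx=5,fy=5)[:600])
```

```text
[ 0.4649 -0.2525  0.0038] [-1.78636828  3.40451731  0.41425632] 0.5566047459628655
```

View pics/w9.png

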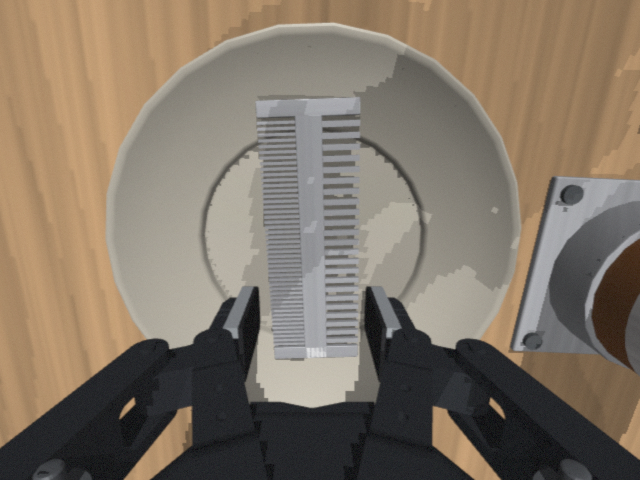

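View pics/s9.png

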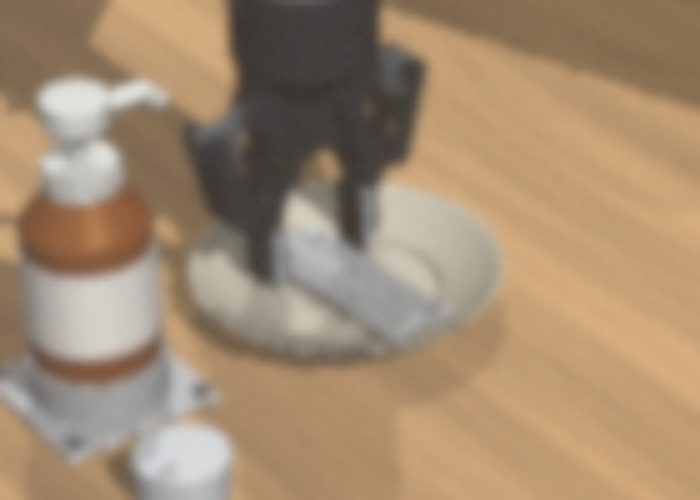

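Request:
arm_command([
  [0.44, [0, 0, -0.1], 0],
  [0.44, [0, 0, -0.2], 0],
  [0.44, [0, 0, -0.5], 0],
  [0.44, [0, 0, -1], 0],
  [0.44, [0, 0, -1], 0],
  [0.44, [0, 0, 0], 0],
  [0.44, [0, 0, 0], 0],
])

```text
time_s: 16.75
ee_pos: [0.4662, -0.2537, 0.0891]
orientation: [0.696, 0.718, 0.0, 0.002]
force: [0.1, 0.2, -0.1]
grip_width: 0.56
```

Run:
```python
from h import *
from plant import telemetry, grab_frame
s=telemetry.read_state(); print(np.round(s["ee_pos"],4),s["force"],s["grip_width"])
np.save("wc10.npy",cal("wrist")[3])
im=grab_frame("wrist")[:,:,::-1]; cv2.imwrite("pics/w10.png",im)
im=grab_frame("side")[:,:,::-1]; cv2.imwrite("pics/d10.png",cv2.resize(im[150:250,280:420],None,fx=5,fy=5)[:600])
```

```text
[ 0.4662 -0.2537  0.0891] [ 0.07740483  0.17466745 -0.08845464] 0.5603253094439673
```

View pics/w10.png

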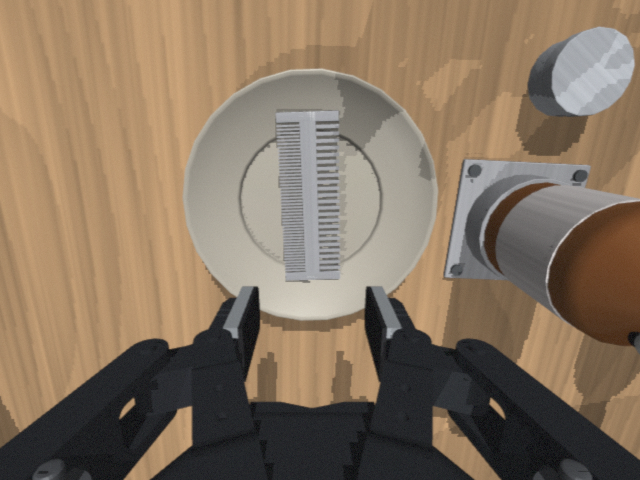

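View pics/d10.png

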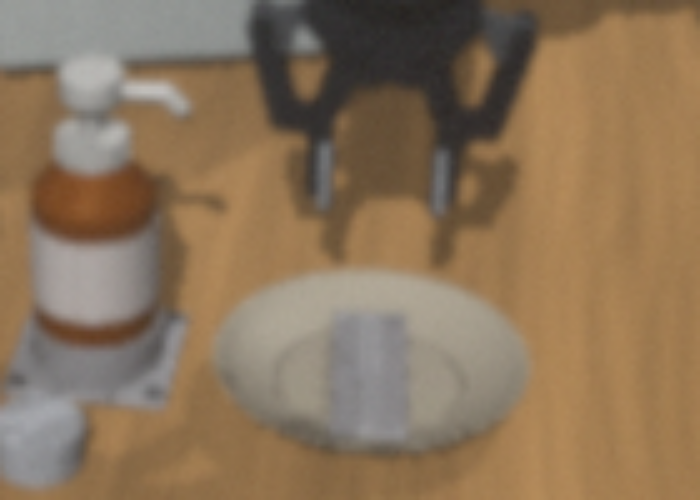

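Run:
```python
from h import *
f,cx,cy,_=cal("wrist"); c=(f,cx,cy,np.load("wc10.npy"))
im=cv2.imread("pics/w10.png"); cv2.imwrite("pics/w10c.png",cv2.resize(im[50:330,170:460],None,fx=2,fy=2,interpolation=cv2.INTER_CUBIC))
for z in(.010,.014):
  P=[onz("wrist",p,z,c) for p in [(275.5,112),(339,111),(286,281),(340,279)]]; a=(P[0]+P[1])/2;b=(P[2]+P[3])/2
  print(z,np.round((a+b)/2,4),"len",np.linalg.norm(a-b),"w",np.linalg.norm(P[0]-P[1]),np.linalg.norm(P[2]-P[3]),a,b)
rim=[(185,195),(437,195),(311,69),(311,319)]
P=np.array([onz("wrist",p,.022,c)[:2] for p in rim]);A=np.c_[2*P,np.ones(len(P))]; s=np.linalg.lstsq(A,(P**2).sum(1),rcond=None)[0]; print("rim",s[:2],np.sqrt(s[2]+s[:2]@s[:2]))
print("tip of cap etc via scene", tri((214.2,189),(297.8,164.6)))
```

```text
0.01 [ 0.4651 -0.2212  0.01  ] len 0.11110762064689088 w 0.03855183348224573 0.037928018784455154 [ 0.46151382 -0.16577561  0.01      ] [ 0.46858957 -0.2766577   0.01      ]
0.014 [ 0.465  -0.2205  0.014 ] len 0.10909329256580287 w 0.037852907159203385 0.03724040192385862 [ 0.46156405 -0.16601573  0.014     ] [ 0.46851152 -0.27488757  0.014     ]
rim [ 0.46559809 -0.2224168 ] 0.0780315077785499
tip of cap etc via scene (array([ 0.60512556, -0.23621637,  0.16137663]), np.float64(0.00311436720735593))
```

View pics/w10c.png

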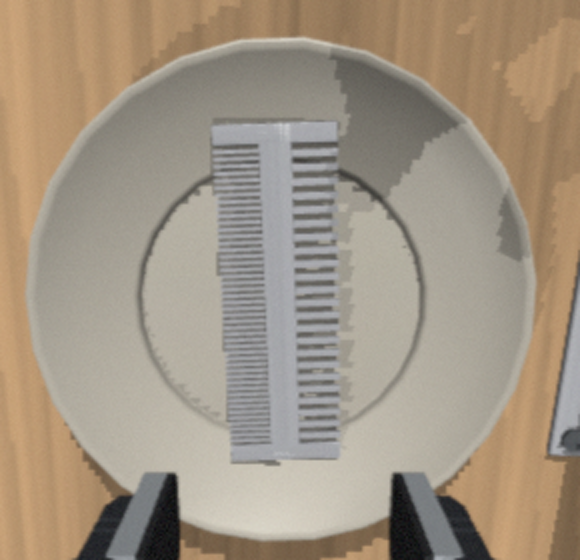

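Request:
arm_command([
  [0.44, [0, 0, -0.9], 0],
  [1, [0, 0, -0.9], 0],
  [1, [0, 0, -0.9], 0],
  [1, [0, 0, -0.9], 0],
  [1, [0, 0, -0.9], 0],
  [1, [-0.3, 0.92, -0.5], 0],
  [1, [-0.3, 0.92, 0], 0],
  [1, [-0.3, 0.92, 0], 0],
  [1, [-0.3, 0.92, 0], 0],
  [1, [-0.3, 0.92, 0], 0],
])

```text
time_s: 17.85
ee_pos: [0.6054, -0.2938, 0.2361]
orientation: [0.696, 0.718, -0.0, -0.001]
force: [-0.3, -0.6, 0.3]
grip_width: 0.001
```

Request:
arm_command([
  [1, [0, 0, 0], 0],
  [1, [0, 0, 0], 0],
])

```text
time_s: 18.05
ee_pos: [0.6043, -0.2934, 0.2358]
orientation: [0.696, 0.718, -0.001, -0.002]
force: [-0.3, 0.3, 0.7]
grip_width: 0.001
```

Run:
```python
from h import *
from plant import telemetry, grab_frame
s=telemetry.read_state(); print(np.round(s["ee_pos"],4),s["force"],s["grip_width"])
np.save("wc11.npy",cal("wrist")[3])
im=grab_frame("wrist")[:,:,::-1]; cv2.imwrite("pics/w11.png",im)
```

```text
[ 0.6043 -0.2934  0.2358] [-0.34896042  0.30532781  0.66448746] 0.0005499692618200175
```

View pics/w11.png

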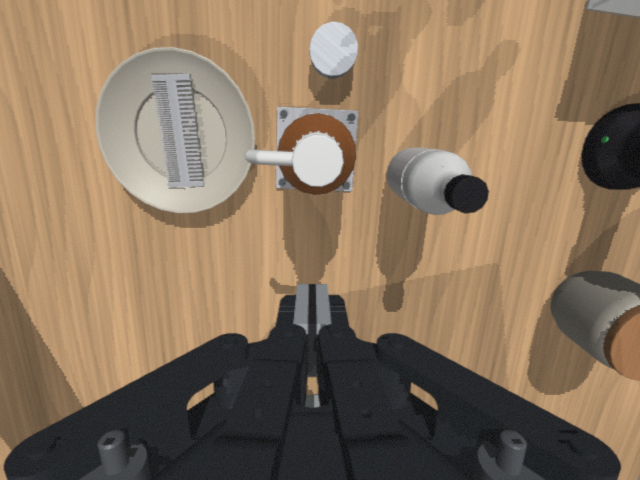

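The wrist view shows the nozzle cap at (318,160), about 54 px across, with the comb lying inside the saucer.

Run:
```python
from h import *
f,cx,cy,_=cal("wrist"); c=(f,cx,cy,np.load("wc11.npy"))
for p in [(318,160),(291,160),(344,160),(318,134),(318,187)]: print(p,np.round(onz("wrist",p,.165,c),4))
print(np.round(onz("wrist",(316,147),.003,c),4))
```

```text
(318, 160) [ 0.6065 -0.2332  0.165 ]
(291, 160) [ 0.5901 -0.2337  0.165 ]
(344, 160) [ 0.6223 -0.2327  0.165 ]
(318, 134) [ 0.606 -0.218  0.165]
(318, 187) [ 0.6071 -0.2496  0.165 ]
[ 0.6064 -0.2304  0.003 ]
```

Request:
arm_command([
  [1, [0.7, 0.04, 0], 0],
  [1, [0.7, 0.04, 0], 0],
  [1, [0.6, 0.04, 0], 0],
  [1, [0, 0, 0.8], 0],
  [1, [0, 0, 0.8], 0],
  [1, [0, 0, 0.4], 0],
  [1, [0, 0, 0], 0],
  [1, [0, 0, 0], 0],
])

```text
time_s: 18.9
ee_pos: [0.6067, -0.2331, 0.1788]
orientation: [0.696, 0.718, 0.0, 0.001]
force: [1.2, 0.1, 0.4]
grip_width: -0.001
```

Request:
arm_command([
  [1, [0, 0, 0.2], 0],
  [1, [0, 0, 0.1], 0],
  [1, [0, 0, 0], 0],
])

```text
time_s: 19.2
ee_pos: [0.6062, -0.2335, 0.1687]
orientation: [0.696, 0.718, -0.0, -0.0]
force: [-0.5, 0.3, 0.3]
grip_width: 0.003
```

Request:
arm_command([
  [1, [0, 0, 0.13], 0],
  [1, [0, 0, 0.13], 0],
  [1, [0, 0, 0.1], 0],
  [1, [0, 0, 0], 0],
])

```text
time_s: 19.6
ee_pos: [0.6067, -0.2337, 0.1585]
orientation: [0.696, 0.718, 0.0, 0.001]
force: [0.1, 0.4, 5.7]
grip_width: 0.002
```

Request:
arm_command([
  [1, [0, 0, 0.07], 0],
  [1, [0, 0, 0.04], 0],
  [1, [0, 0, 0], 0],
])

```text
time_s: 19.9
ee_pos: [0.6067, -0.2337, 0.1558]
orientation: [0.696, 0.718, 0.0, 0.001]
force: [-0.3, -0.1, 7.0]
grip_width: -0.002
```

Request:
arm_command([
  [1, [0, 0, 0.06], 0],
  [1, [0, 0, 0], 0],
  [1, [0, 0, 0], 0],
])

```text
time_s: 20.2
ee_pos: [0.6068, -0.2337, 0.155]
orientation: [0.696, 0.718, 0.0, 0.001]
force: [-1.7, 0.2, 10.2]
grip_width: -0.0
```

The cap is at its hard stop: TCP at 0.155 m, force 10 N. Now I'll lift straight off.

Request:
arm_command([
  [1, [0, 0, -0.1], 0],
  [1, [0, 0, -0.2], 0],
  [1, [0, 0, -0.3], 0],
  [1, [0, 0, -0.8], 0],
  [1, [0, 0, -0.8], 0],
  [1, [0, 0, -0.8], 0],
  [1, [-0.8, 0, 0], 0],
  [1, [-0.8, 0, 0], 0],
  [1, [-0.6, 0, 0], 0],
])

```text
time_s: 21.1
ee_pos: [0.608, -0.3003, 0.2427]
orientation: [0.696, 0.718, -0.0, -0.001]
force: [0.1, -1.1, -0.8]
grip_width: 0.0
```

Request:
arm_command([
  [1, [0, 0, 0], 0],
  [1, [0, 0, 0], 0],
  [1, [0, 0, 0], 0],
])

```text
time_s: 21.4
ee_pos: [0.6083, -0.2985, 0.2427]
orientation: [0.696, 0.718, 0.0, -0.001]
force: [-0.2, 0.1, 0.9]
grip_width: -0.005
```

Run:
```python
from h import *
from plant import telemetry, grab_frame
s=telemetry.read_state(); print(np.round(s["ee_pos"],4),s["force"],s["grip_width"])
c=cal("wrist");im=grab_frame("wrist")[:,:,::-1]; cv2.imwrite("pics/w12.png",im)
d=grab_frame("side")[:,:,::-1]; cv2.imwrite("pics/d12.png",cv2.resize(d[150:255,240:400],None,fx=5,fy=5,interpolation=cv2.INTER_CUBIC))
a=grab_frame("scene")[:,:,::-1]; cv2.imwrite("pics/s12.png",cv2.resize(a[170:280,150:310],None,fx=5,fy=5,interpolation=cv2.INTER_CUBIC))
```

```text
[ 0.6083 -0.2985  0.2427] [-0.22628422  0.10947694  0.85569416] -0.004793738565119602
```

View pics/w12.png

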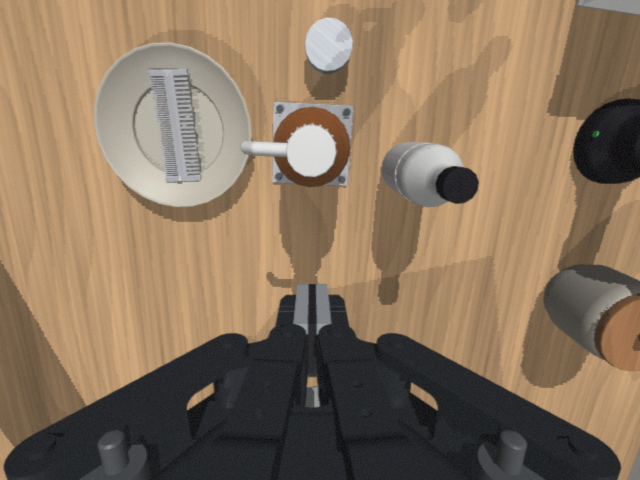

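View pics/d12.png

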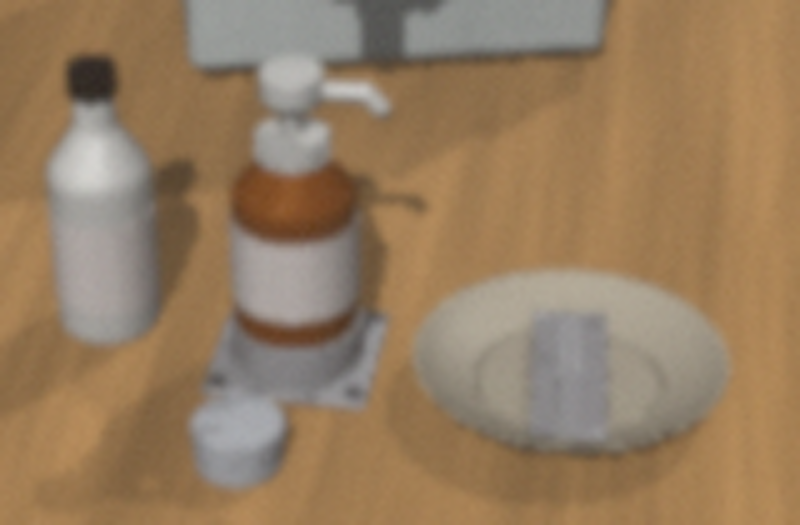

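View pics/s12.png

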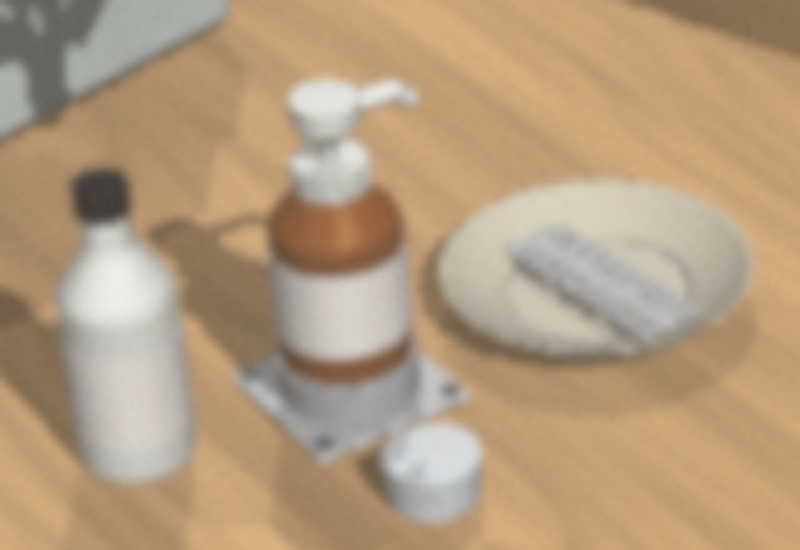

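The cap is back at its starting pixels, (323,97) in the scene crop and (291,75) in the side crop. The comb lies in the saucer, and the tin, shampoo and saucer haven't visibly moved. The gripper is clear, so I'm handing in.

```bash
python3 -c "
from plant import finish_job
print(finish_job())"
```

```text
the job is handed in; nothing more can be done
None
```

I completed every step and handed the job in after about 21.6 s; no verdict was reported.

- **Slide:** I drew the steel comb along the groove with the closed fingertips, at about 7–8 N, until one end hung about 40 mm over the edge.
- **Lift and lay:** I pinched that end across its width and laid the comb in the saucer. While I was releasing it, the fingertips touched something with up to about 5 N, probably the saucer wall.
- **Press:** I pressed the nozzle cap to its hard stop (fingertips at 0.155 m, 10 N) and let it spring back.

**Last checks:**
- **Comb:** Measured just before pressing, its centre was about 2 mm from the saucer's. Both ends had the same apparent width, so it was flat. In the final pictures it still lies there, but I did not measure it again.
- **Saucer:** It was about 2 mm from its first measured position, which is within measurement error.
- **Cap, tin and shampoo:** In the final crops these look the same as at the start.
- **Brushes:** The final crops don't show them. The last views, taken as the comb was lifted, showed the orange brush in place, but the slicker brush was not checked after the slide.
- **Disagreement:** Two-camera triangulation put the cap's top about 4 mm too low (0.161 m instead of 0.165 m). I used the wrist view, which gave the correct 32 mm cap width.

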